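Ready the bench fume extractor: screen in, spring shutter held open at the mark

TASK

Get the bench fume extractor drawing: take the wire-mesh spark screen out of the wooden rack, slide it edgewise down into the slot on top of the extractor until it is fully home (lower it, do not drop it in) and let go of it. Then take the upright wooden handle of the extractor's spring-closed shutter, pull it out until its pointer stands over the clip on the rail, and keep holding it there: the job finishes with you still holding the shutter open at the mark. Leave the blank plate, the rod tin, the jar and the marver block where they are.

Things in the scene. Friction and masses are not known exactly. Their poses are not given: they have to be found in the camera images.
- extractor: Fixed grey metal box, 150 (x) x 160 (y) x 110 mm high, on the table; origin at the centre of its underside, z up, turned at random about z. Air inlet on its -x face, fat metal duct leaving its +x face. Screen slot in its top. On its -y side a low bed (12 mm high) reaches out to y = -270 mm, with an upright rail along it at x = 66 mm (16 mm wide, top 60 mm high).
- slot_mouth (a point): Centre of the screen slot at the level of the extractor's top (110 mm above the table, 35 mm to -x of its middle); axes as the extractor. The slot is 8 mm wide along x, 105 mm long along y; its sloping lead-in lips spread to 28 mm wide at 120 mm above the table.
- slot_floor (a point): Centre of the slot's floor, 102 mm below the mouth; the screen's lower edge rests here when fully home.
- screen: Loose wire-mesh screen in a flat steel frame: 4 mm thick (its x), 100 mm wide (y), 135 mm high (z), about 0.2 kg; origin at the centre of its lower edge. Wooden bar grip on its upper edge, 16 mm (x) x 60 mm (y), from 132 to 166 mm above the lower edge. Starts upright in one of the rack's slots, its y along the slot. Either face may look forward in the extractor.
- screen_grip (a point): Centre of the screen's bar grip, 149 mm above its lower edge; pinch it here from above across its 16 mm thickness (screen x).
- rack: Fixed wooden block, 150 (x) x 130 (y) x 50 mm high, origin at the centre of its underside; two upright slots 6 mm wide along x, 106 mm long along y, at x = -45 and +45 mm, their floors 6 mm above the table. The screen stands in one (at random), the blank plate in the other.
- blank_plate: Loose solid steel plate of the screen's outline (4 x 100 x 135 mm) with a round wooden knob, 28 mm across, on its upper edge (top at 162 mm), standing in the rack's other slot. Not wanted: leave it. Origin at the centre of its lower edge.
- shutter (a joint): How far the shutter is pulled out, m: 0 = closed against its stop, up to 0.100. It slides out along the extractor's -y. A spring always pulls it back shut: about 4 N when closed, 9 N at 0.070; it closes as soon as it is let go.
- handle (a point): Grip point on the axis of the shutter's upright wooden handle, a post 22 mm (x) x 14 mm (y) reaching from 30 to 155 mm above the table; this point is 132 mm above the table and moves with the shutter. When shut it is 60 mm out from the extractor's -y side. Pinch it from above, across the 14 mm or the 22 mm.
- pointer (a point): Point on the shutter's thin pointer (3 mm wide along y), a bar that sticks out from the handle to +x just over the rail; this point is above the rail's middle, 64 mm above the table.
- mark: Small fixed brass saddle clip on the rail, 8 mm wide along the rail (y) and 20 mm across it; origin at its middle on the rail's top, same axes as the extractor. It sits at random 45 to 75 mm further out along the rail than the pointer of the shut shutter. The pointer passes over it freely.
- rod_tin: Loose white tin, 74 mm across and 110 mm high, with glass rods standing to about 190 mm; leave it. Origin at the centre of its underside.
- frit_jar: Loose glass jar, 60 mm across, 75 mm high; leave it. Origin at the centre of its underside.
- marver: Loose steel block, 70 x 45 x 18 mm, lying on the table on the robot's side of the extractor and its shutter; leave it. Origin at the centre of its underside.

How it is judged:
On the way, in this order (a step that is already met when the one before it is completed fails the run):
1. the spark screen is fully home in the extractor's slot and let go (z of screen in the frame of slot_floor below 0.005 m and horizontal distance between screen and slot_floor below 0.008 m and angle between screen's own z axis and vertical below 0.09 rad and contact force between the fingers and screen below 0.1 N), for 0.2 s.
2. the shutter's pointer is over the clip, held there by the gripper (y of pointer in the frame of mark between -0.0055 and 0.0055 m and contact force between the fingers and shutter above 1 N), for 0.5 s.
At the end, for the whole second after the job is handed in: Screen fully home in the slot (lower edge within 5 mm of its floor and 8 mm of its centre, upright within 0.09 rad), untouched; the fingers still hold the shutter (1 N or more), at rest, pointer over the clip (within 5.5 mm of its middle along the rail) (all of step 1 and all of step 2 and contact force between the arm and screen below 0.1 N and velocity of joint shutter between -0.01 and 0.01 m/s); the arm keeps its last pose, push and grip.
It fails at once if the screen is dropped down the slot (faster than 0.5 m/s in it) (z of screen in the frame of slot_floor below 0.1 m and horizontal distance between screen and slot_floor below 0.02 m and linear speed of screen above 0.5 m/s).
It fails at once if the blank plate is moved more than 30 mm (distance of blank_plate from where it was at the start of the episode above 0.03 m).
It fails at once if the rod tin is moved more than 30 mm (distance of rod_tin from where it was at the start of the episode above 0.03 m).
It fails at once if the jar is moved more than 30 mm (distance of frit_jar from where it was at the start of the episode above 0.03 m).
It fails at once if the marver block is moved more than 30 mm (distance of marver from where it was at the start of the episode above 0.03 m).
It also fails if it takes over 64 s, if anything falls off the work surface, if the arm or the gripper's body presses on something with over 40 N, if the wrist force passes 120 N, or if a joint passes its speed limit or range.

ROBOT

A 6-joint arm with a two-finger parallel gripper is mounted at the origin on the work surface. World frame = base frame: x ahead of the robot, y to its left, z up, the work surface at z = 0. Lengths are in m, angles in rad, forces in N, time in s.
With the tool pointing down it reaches from about 0.225 to 0.725 m from the base axis. Payload 3.1 kg.
Tool frame: the origin (TCP) lies on the centre line of the jaws, within the pads' length; the fingertips stand 14 mm ahead of it and the grasp point (between the pads) lies 5 mm behind it; z points along the fingers, y is the line along which they close (so a half turn about z gives the same grasp; the last joint's range is limited). The gripper opens to 85 mm and grips with 20 to 120 N. Pads are 22 mm wide; open, the fingers measure 114 mm over their backs; the gripper's body (76 mm by 85 mm) begins 54 mm behind the grasp point. The pads swing forward as they close: fully open they stand 13 mm farther back than shut.
Start: joints at [1.065, 0.048, 0.099, 1.622, 0, 1.443], TCP at [0.194, 0.488, 0.245] pointing down, gripper open.
Joint ranges: [-2.91, 2.91], [-0.99, 1.94], [-1.21, 1.42], [-2.12, 2.29], [-1.49, 1.47], [-3.14, 3.14]. Speed limits (rad/s): [2.79, 2.79, 3.14, 3.14, 3.14, 3.14].

INTERFACE

Orientations are given as a 3x3 rotation matrix whose columns are the frame's x, y, z axes.
In Python, from cell import ctrl gives the robot as it stands.
- The arm moves only by the tool step_arm, never from a script. Its argument "rows" is a list of rows, each a list of 7 numbers: the shift along the world's x, y, z in mm, then the turn, a rotation vector about the world's x, y, z in rad, then the opening, from -1 (shut) to 1 (fully open). A call has 1 to 8 rows; each row shifts and turns the commanded pose from where the row before left it; what a row does not reach is not made up. A row lasts 1/12 s, in which the tool goes at most 41.7 mm and 7.16 degrees, less where a joint would pass 70% of its speed; a pose out of reach is approached as far as the arm can. A call is refused whole if a number of a shift passes 41.7 or a number of a turn 0.125, either way. A call with a gripper value outside its range is refused whole. The fingers move at their own pace and stop on an object; "squeeze" is the grip in N (left out, the last holds). Time passes only in rows, so rows that do not move let the fingers close. It gives the time, the measured TCP pose, the force, the opening and the grip force at its end, in the units of the state.
- ctrl.state(): the state, without advancing time (a new reading comes with each control period).
- ctrl.camera(name): name is "side" or "top" or "wrist"; returns the picture (400x640x3 uint8, red, green, blue); there is no depth.
- ctrl.camera_params(name): a dict with "mtx" (3x3 intrinsics, pixels), "R" (3x3) and "t" (3): a world point X has camera coordinates R X + t. Camera axes: x right, y down, z forward; pixel columns grow to the right and rows downward; lengths in m; the calibration is good to about 2 mm. The wrist camera is an equidistant fisheye: a pixel r from the principal point sees the ray r / f radians off the axis. A picture is of the moment at which its call begins: read the wrist's pose just before it. camera_params takes no time and is no camera call; for the wrist camera it gives the pose at the moment of the call.
- ctrl.finish_job(): hands the job in; it is judged then, once.
The state is a dict: "time": time; "joint_positions": joint angles; "qd": joint speeds; "joint_torque": joint torques, N m; "position": TCP position; "orientation": TCP orientation; "contact_force": force on the tool from outside, world axes, zero at the start; "torque": the same for the moment, N m; "finger_gap": finger opening in m; "grasp_force": force on a finger pad.
Only numpy, scipy, OpenCV 4.12 (cv2) and the standard library are available. Lean on these libraries where they do the work, as an engineer would, in place of code of your own. Each camera call takes 0.05 s, during which the arm holds its last target. There are 200 camera calls.

## Working session

There is one attempt and no reset: what is moved stays moved. The work goes in short steps, Python scripts to look and compute and a tool call to move; the robot and the scene stay as the last step left them, time stands still between calls to the robot, and variables do not carry over. Pictures are saved under pics/ and viewed, at most 10 in all, crops included, and the job is handed in when it is done.

Besides the shell and the picture viewer there is one more tool, called as name([rows], argument=value, ...), one row to a line, values as JSON. step_arm: Moves the arm, as the interface text tells. Its arguments: {"type":"object","properties":{"rows":{"type":"array","items":{"type":"array","items":{"type":"number"}}},"squeeze":{"type":"number"}},"required":["rows"]}

```bash
mkdir -p pics; ls
python3 - <<'E'
from cell import ctrl
import cv2,json
for n in("side","top"):
    im=ctrl.camera(n); cv2.imwrite(f"pics/{n}0.png",im[:,:,::-1])
    p=ctrl.camera_params(n); print(n,p)
s=ctrl.state(); print(s)
E
```

```text
pics
side {'mtx': array([[489.40791161,   0.        , 312.38765964],
       [  0.        , 489.40791161, 198.90368855],
       [  0.        ,   0.        ,   1.        ]]), 'R': array([[ 0.71842283, -0.69559209,  0.00450403],
       [-0.52473596, -0.54618672, -0.65294122],
       [ 0.45664079,  0.46672446, -0.75739519]]), 't': array([-0.44981932,  0.30893065,  1.04725229])}
top {'mtx': array([[472.02653059,   0.        , 318.25561414],
       [  0.        , 472.02653059, 203.42149662],
       [  0.        ,   0.        ,   1.        ]]), 'R': array([[-0.02905127, -0.99955286,  0.00707803],
       [-0.98234343,  0.02724042, -0.18509279],
       [ 0.18481722, -0.01233024, -0.98269556]]), 't': array([-0.07285069,  0.54384581,  1.46743444])}
{'time': 0.1, 'joint_positions': array([ 1.06519927e+00,  4.86696670e-02,  9.77189460e-02,  1.62198310e+00,
       -2.12383000e-05,  1.44302211e+00]), 'qd': array([ 0.00136397, -0.00015294,  0.00289562,  0.00116207,  0.00311455,
        0.00014114]), 'joint_torque': array([ 2.30751786e-03, -3.39853728e+01,  3.20934534e+01,  1.58211932e-02,
       -9.13662029e-05, -3.41203780e-06]), 'position': array([0.19341861, 0.48750395, 0.24421999]), 'orientation': array([[-9.29469867e-01,  3.68896643e-01, -1.01666964e-03],
       [ 3.68897958e-01,  9.29467999e-01, -1.88034605e-03],
       [ 2.51308553e-04, -2.12277234e-03, -9.99997715e-01]]), 'contact_force': array([0.27605411, 0.1591268 , 0.13564707]), 'torque': array([-0.00779631, -0.00786391,  0.02057714]), 'grasp_force': 0.0, 'finger_gap': 0.08551974281863382}
```

View pics/side0.png

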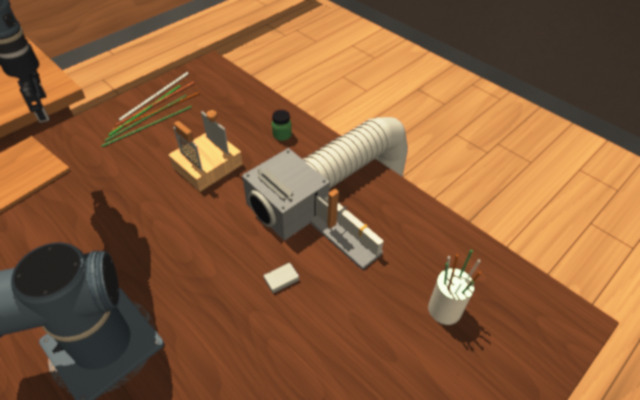

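View pics/top0.png

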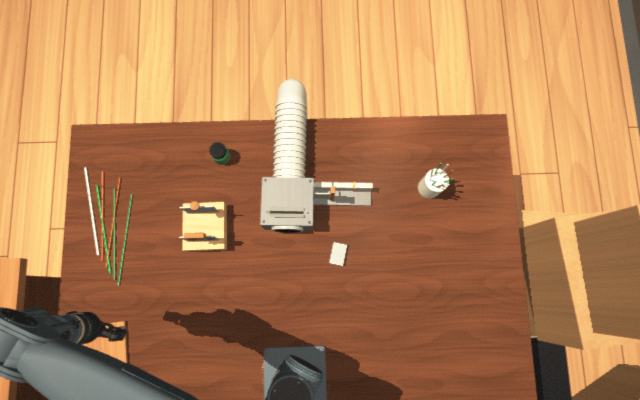

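The side view shows the near plate (188,145) is mesh with a bar grip, and the far one (213,130) is the blank with the knob. In the top view the bar is at (193,236), the slot at (290,212) and the handle at (333,190), with the clip near (355,184).

```bash
cat > h.py <<'E'
import numpy as np,cv2
from cell import ctrl
def ray(n,uv,P=None):
    P=P or ctrl.camera_params(n); K,R,t=P["mtx"],P["R"],P["t"]
    uv=np.atleast_2d(uv).astype(float)
    if n=="wrist":
        d=(uv-K[:2,2])/[K[0,0],K[1,1]]; r=np.linalg.norm(d,axis=1,keepdims=True)+1e-12
        v=np.hstack([d/r*np.sin(r),np.cos(r)])
    else: v=np.hstack([(uv-K[:2,2])/[K[0,0],K[1,1]],np.ones((len(uv),1))])
    return -R.T@t, v@R
def plane(n,uv,z,P=None):
    c,v=ray(n,uv,P); return c+v*((z-c[2])/v[:,2:])
def proj(n,X,P=None):
    P=P or ctrl.camera_params(n); Y=np.atleast_2d(X)@P["R"].T+P["t"]
    if n=="wrist":
        r=np.linalg.norm(Y[:,:2],axis=1,keepdims=True); d=Y[:,:2]/r*np.arctan2(r,Y[:,2:])
    else: d=Y[:,:2]/Y[:,2:]
    return d*[P["mtx"][0,0],P["mtx"][1,1]]+P["mtx"][:2,2]
E
python3 - <<'E'
from h import *
im=cv2.imread("pics/top0.png"); a=im[145:265,165:385]
cv2.imwrite("pics/topc.png",cv2.resize(a,None,fx=3.6,fy=3.6,interpolation=cv2.INTER_CUBIC))
im=cv2.imread("pics/side0.png"); a=im[95:275,160:400]
cv2.imwrite("pics/sidec.png",cv2.resize(a,None,fx=3.3,fy=3.3,interpolation=cv2.INTER_CUBIC))
for n in("top","side"):
    im=cv2.imread(f"pics/{n}0.png"); h=cv2.cvtColor(im,cv2.COLOR_BGR2HSV)
    print(n,[h[p].tolist() for p in ([(236,193),(205,195),(190,333),(230,205),(240,300)] if n=="top" else [(205,333),(128,180),(115,210)])])
E
```

```text
top [[14, 151, 243], [14, 151, 239], [15, 145, 247], [27, 81, 255], [10, 161, 146]]
side [[13, 170, 108], [13, 176, 178], [13, 177, 215]]
```

View pics/topc.png

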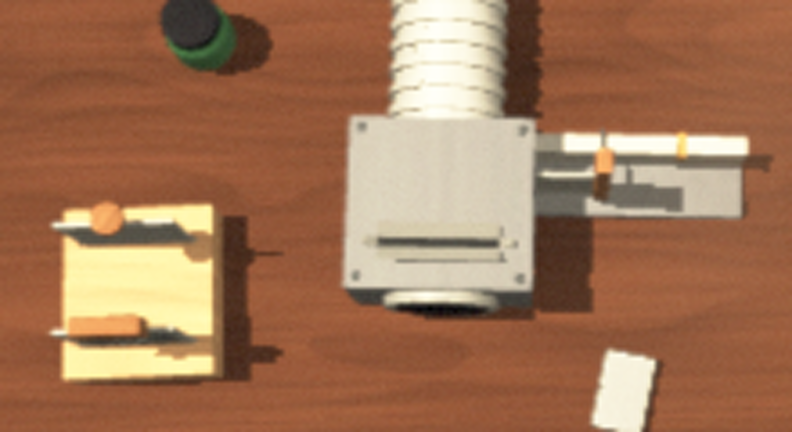

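View pics/sidec.png

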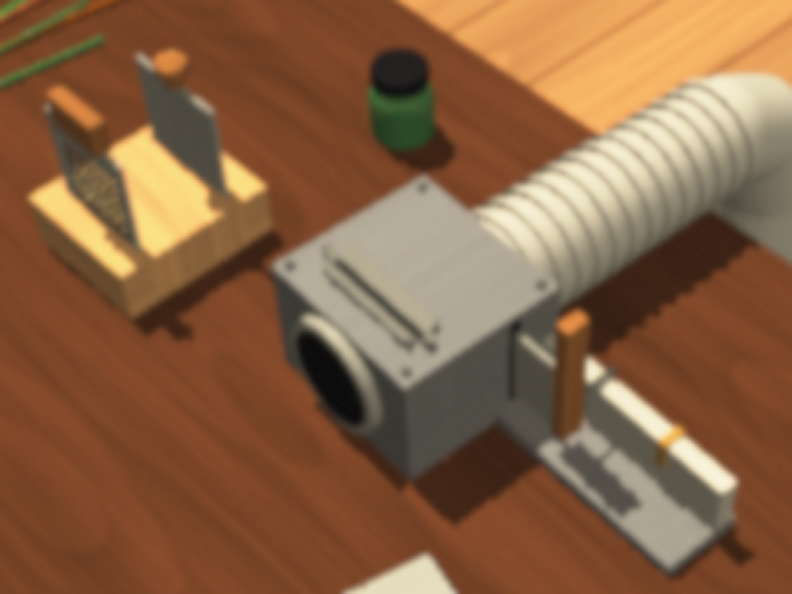

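The top crop shows extractor top corners near (349,117),(535,118),(534,292),(344,288), the slot line (375,241)-(500,243), the clip (682,145), the pointer (604,140) and the bar (105,325). The extractor's -y points right in the image, which is world -y.

Run:
```python
from h import *
np.set_printoptions(precision=4,suppress=True)
f=lambda p:np.array(p)/3.6+[165,145]-0.36
g=lambda p:np.array(p)/3.3+[160,95]-0.35
c=plane("top",f([(349,117),(535,118),(534,292),(344,288)]),.11);print(c,c.mean(0))
print("edges",np.linalg.norm(np.diff(c,axis=0,append=c[:1]),axis=1))
print("slot",plane("top",f([(375,241),(500,243)]),.11))
print("slot side",plane("side",g([(330,258),(432,348)]),.11))
print("clip",plane("top",f([(682,145)]),.062), plane("side",g([(671,438)]),.062))
print("pointer",plane("top",f([(604,140)]),.064),plane("side",g([(605,378)]),.064))
print("handle top",plane("top",f([(604,160)]),.155),plane("side",g([(573,320)]),.155))
print("rail end",plane("top",f([(748,137),(748,156)]),.06))
for n,box in(("top",(165,145,385,265)),("side",(160,95,400,275))):
    im=cv2.imread(f"pics/{n}0.png");h=cv2.cvtColor(im,cv2.COLOR_BGR2HSV)
    m=cv2.inRange(h,(11,120,170 if n=="top" else 80),(17,255,255))
    k,l,st,ce=cv2.connectedComponentsWithStats(m)
    for i in range(1,k):
        x,y=ce[i]
        if st[i,4]>15 and box[0]<x<box[2] and box[1]<y<box[3]: print(n,ce[i],st[i],plane(n,ce[i],.155 if n=="side" else .17))
# jar, tin, marver
print("rack",plane("top",f([(62,206),(213,204),(215,378),(62,381)]),.05))
print("marver",plane("top",f([(625,392)]),.018),"tin",plane("top",[(434,183)],.11),"jar",plane("top",f([(195,20)]),.075))
```

```text
[[ 0.6188  0.0868  0.11  ]
 [ 0.6135 -0.0743  0.11  ]
 [ 0.4614 -0.0693  0.11  ]
 [ 0.4693  0.0921  0.11  ]] [0.5407 0.0088 0.11  ]
edges [0.1612 0.1522 0.1616 0.1495]
slot [[ 0.5091  0.0653  0.11  ]
 [ 0.5044 -0.0414  0.11  ]]
slot side [[ 0.5065  0.0672  0.11  ]
 [ 0.5016 -0.053   0.11  ]]
clip [[ 0.5969 -0.2052  0.062 ]] [[ 0.5956 -0.206   0.062 ]]
pointer [[ 0.6029 -0.1355  0.064 ]] [[ 0.6007 -0.1346  0.064 ]]
handle top [[ 0.5647 -0.1309  0.155 ]] [[ 0.5647 -0.1315  0.155 ]]
rail end [[ 0.6031 -0.2648  0.06  ]
 [ 0.5856 -0.264   0.06  ]]
top [332.069  189.5862] [330 187   5   6  29] [[ 0.5599 -0.1291  0.17  ]]
top [195.012  204.5301] [188 201  21   9  83] [[0.5259 0.2772 0.17  ]]
top [181.7742 224.8065] [180 211   3  25  31] [[0.4665 0.3147 0.17  ]]
top [213.2653 214.0816] [195 212  29   6  49] [[0.4958 0.2231 0.17  ]]
top [193.72 234.97] [184 233  22   5 100] [[0.4356 0.2792 0.17  ]]
top [183.5556 246.9444] [182 240   8  11  18] [[0.4015 0.308  0.17  ]]
top [213.2361 242.0556] [193 240  32   9  72] [[0.4133 0.2221 0.17  ]]
side [340.6328 194.0788] [     0      0    640    400 147948] [[ 0.5715 -0.1485  0.155 ]]
side [240.     176.8929] [237 171   7  11  28] [[0.4391 0.0536 0.155 ]]
side [332.65   205.8469] [328 188  11  40 320] [[ 0.5331 -0.1604  0.155 ]]
rack [[0.559  0.3498 0.05  ]
 [0.5571 0.2153 0.05  ]
 [0.4016 0.2123 0.05  ]
 [0.4028 0.3461 0.05  ]]
marver [[ 0.3816 -0.1484  0.018 ]] tin [[ 0.5853 -0.4505  0.11  ]] jar [[0.7208 0.228  0.075 ]]
```

step_arm([
  [28,-24,3,0,0,-0.12,1],
  [28,-24,3,0,0,-0.12,1],
  [28,-24,3,0,0,-0.12,1],
  [28,-24,3,0,0,-0.12,1],
  [28,-24,3,0,0,-0.12,1],
  [28,-24,3,0,0,-0.12,1],
  [28,-24,3,0,0,-0.12,1],
  [28,-24,3,0,0,-0.12,1],
], squeeze=60)

```text
time: 0.77
position: [0.4185, 0.2945, 0.2689]
orientation: [[-0.225, 0.974, -0.001], [0.974, 0.225, -0.0], [-0.0, -0.001, -1.0]]
contact_force: [-0.6, 0.6, -0.4]
finger_gap: 0.0851
grasp_force: 0.0
```

step_arm([
  [8,-8,0,0,0,-0.116,1],
  [8,-8,0,0,0,-0.116,1],
  [0,0,0,0,0,0,1],
  [0,0,0,0,0,0,1],
])

```text
time: 1.1
position: [0.4336, 0.2796, 0.2687]
orientation: [[-0.003, 1.0, -0.002], [1.0, 0.003, -0.0], [-0.0, -0.002, -1.0]]
contact_force: [-0.4, -0.4, 0.6]
finger_gap: 0.0855
grasp_force: 0.0
```

Run:
```python
from h import *
P=ctrl.camera_params("wrist"); im=ctrl.camera("wrist"); np.savez("w1.npz",im=im,**P)
print(P,ctrl.state()["position"])
cv2.imwrite("pics/w1.png",cv2.resize(im[:,:,::-1],(800,500)))
print(proj("wrist",[[.4356,.279,.172],[.4356,.309,.172],[.4356,.249,.172]],P))
```

```text
{'mtx': array([[309.70691629,   0.        , 319.68446251],
       [  0.        , 309.70691629, 197.02328473],
       [  0.        ,   0.        ,   1.        ]]), 'R': array([[ 0.99999151,  0.00342778, -0.00228661],
       [ 0.0039774 , -0.94796306,  0.31835548],
       [-0.00107637, -0.31836188, -0.94796865]]), 't': array([-0.43355592,  0.21419808,  0.4907897 ])} [0.4331961  0.28008951 0.26884221]
[[323.06503535 205.08191401]
 [323.33454579 167.03677629]
 [322.78710173 240.00925936]]
```

View pics/w1.png

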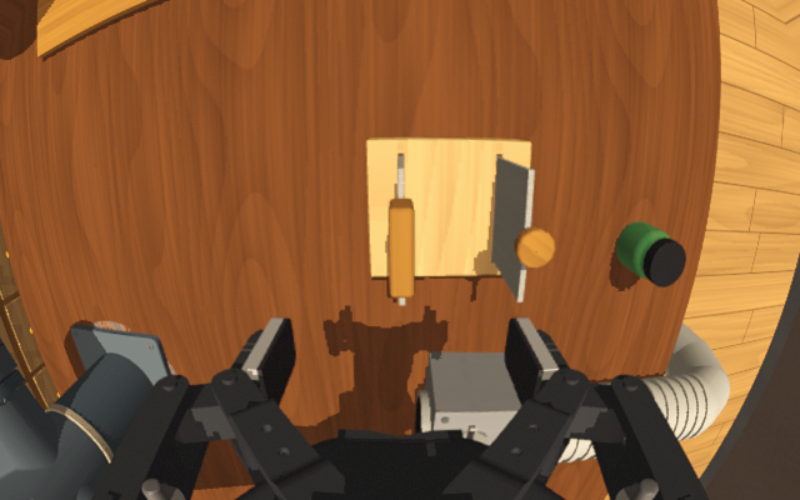

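The wrist view shows the bar's top face at about (391..413, 208) to (390..414, 297) in the enlarged picture, straight in the slot and nearly under the tool.

Run:
```python
from h import *
np.set_printoptions(precision=4,suppress=True)
z=np.load("w1.npz");P={k:z[k] for k in("mtx","R","t")};im=z["im"]
h=cv2.cvtColor(im,cv2.COLOR_RGB2HSV); m=cv2.inRange(h,(11,140,190),(17,255,255)); m[:, :305]=0;m[:,338:]=0;m[:155]=0;m[250:]=0
k,l,st,ce=cv2.connectedComponentsWithStats(m); i=1+st[1:,4].argmax(); print(st[i],ce[i])
r=cv2.minAreaRect(np.argwhere(l==i)[:,::-1].astype(np.float32)); print(plane("wrist",cv2.boxPoints(r),.172,P))
print(plane("wrist",np.array([(391,208),(413,208),(414,297),(390,297)])/1.25,.172,P))
```

```text
[ 312  167   19   70 1238] [320.7246 201.1252]
[[0.4272 0.309  0.172 ]
 [0.4405 0.3091 0.172 ]
 [0.4414 0.2526 0.172 ]
 [0.4269 0.2526 0.172 ]]
[[0.4278 0.3095 0.172 ]
 [0.4408 0.3095 0.172 ]
 [0.4423 0.2512 0.172 ]
 [0.4269 0.2511 0.172 ]]
```

step_arm([
  [1,0,-25,0,0,0,1],
  [0,0,-25,0,0,0,1],
  [0,0,-25,0,0,0,1],
  [0,0,-22,0,0,0,1],
  [0,0,-22,0,0,0,1],
  [0,0,0,0,0,0,1],
  [0,0,0,0,0,0,-1],
  [0,0,0,0,0,0,-1],
])

```text
time: 1.82
position: [0.4347, 0.2808, 0.1516]
orientation: [[-0.003, 1.0, 0.001], [1.0, 0.003, 0.001], [0.001, 0.001, -1.0]]
contact_force: [0.5, -0.0, 0.2]
finger_gap: 0.0639
grasp_force: 0.0
```

step_arm([
  [0,0,0,0,0,0,-1],
  [0,0,0,0,0,0,-1],
  [0,0,0,0,0,0,-1],
  [0,0,0,0,0,0,-1],
  [0,0,0,0,0,0,-1],
])

```text
time: 2.23
position: [0.4352, 0.2803, 0.1518]
orientation: [[-0.001, 1.0, 0.002], [1.0, 0.001, 0.001], [0.001, 0.002, -1.0]]
contact_force: [-1.3, -0.2, 4.5]
finger_gap: 0.0156
grasp_force: 59.3
```

step_arm([
  [0,0,12,0,0,0,-1],
  [0,0,18,0,0,0,-1],
  [0,0,20,0,0,0,-1],
  [0,0,20,0,0,0,-1],
  [0,0,20,0,0,0,-1],
  [0,0,20,0,0,0,-1],
  [0,0,20,0,0,0,-1],
  [0,0,20,0,0,0,-1],
])

```text
time: 2.9
position: [0.4344, 0.2797, 0.3014]
orientation: [[-0.001, 1.0, -0.001], [1.0, 0.001, -0.0], [-0.0, -0.001, -1.0]]
contact_force: [0.3, 1.1, -1.0]
finger_gap: 0.0152
grasp_force: 58.7
```

step_arm([
  [2,-20,2,0,0,-0.006,-1],
  [2,-32,2,0,0,-0.006,-1],
  [2,-34,2,0,0,-0.006,-1],
  [2,-34,0,0,0,-0.006,-1],
  [2,-34,0,0,0,-0.006,-1],
  [2,-34,0,0,0,-0.006,-1],
  [2,-32,0,0,0,-0.006,-1],
  [2,-20,0,0,0,0,-1],
])

```text
time: 3.57
position: [0.4502, 0.0371, 0.3066]
orientation: [[0.044, 0.999, -0.0], [0.999, -0.044, -0.002], [-0.002, -0.0, -1.0]]
contact_force: [1.2, 0.7, -1.7]
finger_gap: 0.0155
grasp_force: 58.8
```

step_arm([
  [0,0,0,0,0,0,-1],
  [0,0,0,0,0,0,-1],
  [0,0,0,0,0,0,-1],
])

```text
time: 3.82
position: [0.4505, 0.0402, 0.3064]
orientation: [[0.041, 0.999, -0.0], [0.999, -0.041, 0.001], [0.001, -0.0, -1.0]]
contact_force: [-0.8, -1.0, -2.6]
finger_gap: 0.0151
grasp_force: 58.8
```

Run:
```python
from h import *
P=ctrl.camera_params("wrist"); im=ctrl.camera("wrist"); np.savez("w2.npz",im=im,**P)
print(ctrl.state()["position"]); a=im[60:360,240:640]
cv2.imwrite("pics/w2.png",cv2.resize(a[:,:,::-1],(800,600),interpolation=cv2.INTER_CUBIC))
print((proj("wrist",[[.506,.062,.11],[.506,-.04,.11]],P)-[240,60])*2)
```

```text
[0.45051761 0.04063492 0.30642174]
[[262.66737926 182.77903866]
 [260.53471998 355.83841589]]
```

View pics/w2.png

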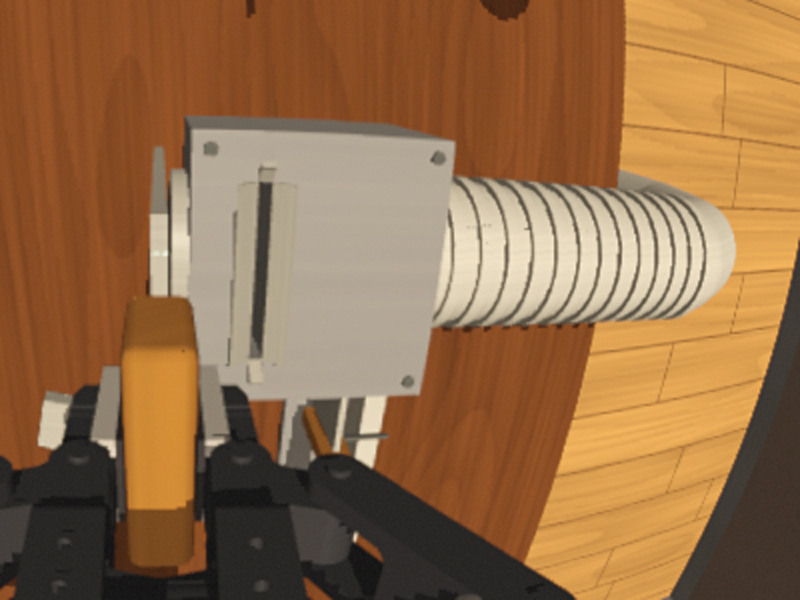

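The slot shows as a dark line from (265,182) to (257,358), close to the predicted place. The top's corners are (188,128), (455,141), (419,395).

Run:
```python
from h import *
np.set_printoptions(precision=4,suppress=True)
z=np.load("w2.npz");P={k:z[k] for k in("mtx","R","t")};im=z["im"]
q=lambda p:np.array(p)/2.+[240,60]-.25
g=cv2.cvtColor(im,cv2.COLOR_RGB2GRAY).astype(int)
pts=[]
for v in range(155,236,4):
    row=g[v,355:390]; w=np.clip(110-row,0,None); 
    if w.sum()>0: pts.append((355+(w*np.arange(35)).sum()/w.sum(),v,w.sum()))
S=plane("wrist",[p[:2] for p in pts],.11,P); print(S[:,:2].T)
f=np.polyfit(S[:,1],S[:,0],1);print("slope",f[0],"x at .0105",np.polyval(f,.0105))
print(plane("wrist",q([(265,182),(257,358)]),.11,P))
c=plane("wrist",q([(188,128),(455,141),(419,395)]),.11,P);print(c,(c[0]+c[2])/2, c[1]-c[0],c[1]-c[2])
```

```text
[[ 0.5071  0.5068  0.5064  0.5062  0.5061  0.5061  0.5059  0.5055  0.5053
   0.5051  0.5049  0.5049  0.5045  0.5043  0.5043  0.5038  0.5034  0.5032
   0.5031  0.504   0.5043]
 [ 0.058   0.0537  0.0493  0.0448  0.0404  0.0359  0.0314  0.0268  0.0223
   0.0176  0.013   0.0083  0.0036 -0.0012 -0.006  -0.0109 -0.0158 -0.0208
  -0.0258 -0.0309 -0.0361]]
slope 0.03849767940263835 x at .0105 0.5049425467766996
[[ 0.507   0.0627  0.11  ]
 [ 0.5036 -0.041   0.11  ]]
[[ 0.4667  0.0926  0.11  ]
 [ 0.618   0.0854  0.11  ]
 [ 0.6109 -0.0748  0.11  ]] [0.5388 0.0089 0.11  ] [ 0.1513 -0.0072  0.    ] [0.0071 0.1602 0.    ]
```

Run:
```python
from h import *
np.set_printoptions(precision=4,suppress=True)
z=np.load("w2.npz");P={k:z[k] for k in("mtx","R","t")}
c=plane("wrist",np.array([(122,350),(196,350),(192,565),(130,565)])/2.+[240,60]-.25,.3266,P);print(c,c.mean(0))
```

```text
[[0.4441 0.0704 0.3266]
 [0.4583 0.0698 0.3266]
 [0.4567 0.0122 0.3266]
 [0.442  0.0128 0.3266]] [0.4503 0.0413 0.3266]
```

step_arm([
  [14,-8,0,0,0,-0.002,-1],
  [20,-11,0,0,0,0,-1],
  [14,-8,0,0,0,0,-1],
  [6.5,-3.5,0,0,0,0,-1],
  [0,0,0,0,0,0,-1],
  [0,0,0,0,0,0,-1],
  [0,0,0,0,0,0,-1],
])

```text
time: 4.45
position: [0.5044, 0.0104, 0.3065]
orientation: [[0.042, 0.999, -0.001], [0.999, -0.042, 0.0], [0.0, -0.001, -1.0]]
contact_force: [-0.0, -0.5, -1.2]
finger_gap: 0.0152
grasp_force: 59.1
```

Run:
```python
from h import *
s=ctrl.state();P=ctrl.camera_params("wrist"); im=ctrl.camera("wrist"); np.savez("w3.npz",im=im,**P)
print(s["position"],s["contact_force"]); a=im[60:360,200:600]
cv2.imwrite("pics/w3.png",cv2.resize(a[:,:,::-1],(800,600),interpolation=cv2.INTER_CUBIC))
```

```text
[0.50444968 0.01036662 0.30652054] [-0.03668618 -0.4773092  -1.19311449]
```

View pics/w3.png

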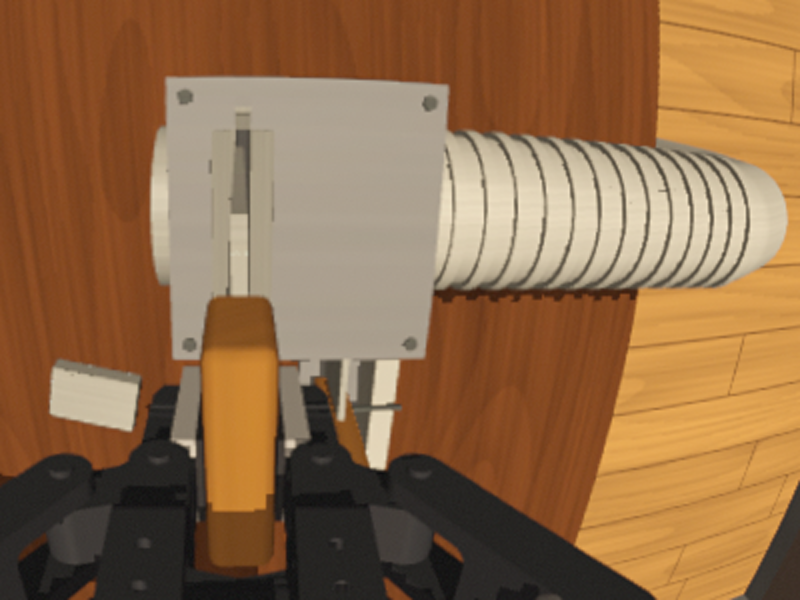

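The screen's near edge (230–248, from row 213) hangs right over the slot (235–250, rows 130–210). I'll check the offset numerically.

Run:
```python
from h import *
np.set_printoptions(precision=4,suppress=True,linewidth=150)
z=np.load("w3.npz");P={k:z[k] for k in("mtx","R","t")};im=z["im"]
g=cv2.cvtColor(im,cv2.COLOR_RGB2GRAY).astype(int)
for v in(130,135,140,145,150,155,160,163,168,175,185,195): print(v,g[v,305:340])
# screen +y bottom corner prediction
yh=np.array([.042,.999,0]);c=np.array([.5043,.0108,.1608])
print(proj("wrist",[c+.05*yh,c+.05*yh+[0,0,.1]],P), proj("wrist",[np.array([.5052,.0107,.11])+d*yh for d in(.05,.03,.01)],P))
```

```text
130 [164 158 158 157 157 157 158 158 157 158 159 157 137  79  84  88  87  87  79  81 134 154 159 159 158 159 156 158 162 161 158 158 162 165 164]
135 [163 158 158 158 158 157 157 159 157 157 159 153 136 121 118 119 109  95  80  82 134 155 159 159 158 160 158 159 161 160 158 158 162 164 165]
140 [126 157 159 158 157 158 158 159 158 158 159 149 128 120 121 120 113  99  81  80 134 154 159 159 159 160 158 160 162 160 158 158 164 164 164]
145 [122 158 160 159 158 157 158 159 158 158 158 144 121 120 120 122 121 109  83  84 142 157 160 160 159 159 159 159 162 160 157 158 164 165 164]
150 [162 159 159 159 159 158 158 160 157 158 153 139 120 119 120 120 120 111  85  83 154 161 160 160 160 159 159 159 161 162 156 151 162 165 163]
155 [156 147 160 159 157 158 159 159 158 158 148 132 119 119 119 120 119 112  92  83 155 160 159 160 161 160 159 160 161 161 155 143 160 163 163]
160 [156 148 159 161 158 158 159 160 158 152 131 116 118 118 118 118 118 115  98  84 154 161 160 160 159 159 160 161 161 160 155 143 159 162 162]
163 [155 149 159 161 159 158 158 160 159 157 136 117 117 117 116 117 117 115 100  83 156 160 160 160 161 160 160 160 162 161 154 138 158 162 162]
168 [157 149 159 161 160 159 160 160 158 163 178 187 186 188 188 187 188 188 172  94 153 161 161 160 161 160 160 161 162 161 153 131 156 164 164]
175 [155 148 161 162 160 158 161 160 159 160 179 189 190 189 189 189 189 190 175 106 154 162 160 161 162 161 159 162 162 160 159 159 160 161 161]
185 [161 161 162 161 160 159 159 160 157 119 168 190 192 196 191 190 190 194 184 109 154 161 161 161 161 160 160 161 162 159 159 161 162 161 162]
195 [161 162 161 161 161 159 160 161 157 119 169 190 190 189 189 189 190 191 176 107 153 161 160 161 162 160 160 162 162 160 159 160 161 161 161]
[[320.1808 131.5125]
 [320.1953 151.1897]] [[321.0439 126.1742]
 [321.0083 144.9892]
 [320.9704 163.4532]]
```

step_arm([
  [1,0,-8,0,0,0,-1],
  [0,0,-10,0,0,0,-1],
  [0,0,-10,0,0,0,-1],
  [0,0,-8,0,0,0,-1],
  [0,0,-8,0,0,0,-1],
  [0,0,-8,0,0,0,-1],
  [0,0,-8,0,0,0,-1],
  [0,0,0,0,0,0,-1],
])

```text
time: 5.17
position: [0.5052, 0.0096, 0.2439]
orientation: [[0.043, 0.999, -0.004], [0.999, -0.043, 0.0], [0.0, -0.004, -1.0]]
contact_force: [1.1, 0.1, -2.1]
finger_gap: 0.0154
grasp_force: 59.1
```

step_arm([
  [0,0.5,-10,0,0,0,-1],
  [0,0,-11,0,0,0,-1],
  [0,0,-11,0,0,0,-1],
  [0,0,-11,0,0,0,-1],
  [0,0,-11,0,0,0,-1],
  [0,0,-11,0,0,0,-1],
  [0,0,-10,0,0,0,-1],
  [0,0,0,0,0,0,-1],
])

```text
time: 5.83
position: [0.5047, 0.0101, 0.1681]
orientation: [[0.043, 0.999, -0.005], [0.999, -0.043, 0.0], [0.0, -0.005, -1.0]]
contact_force: [-0.4, -0.7, -1.9]
finger_gap: 0.0152
grasp_force: 59.1
```

step_arm([
  [0,0,-5,0,0,0,-1],
  [0,0,-4,0,0,0,-1],
  [0,0,-3,0,0,0,-1],
  [0,0,-1,0,0,0,-1],
  [0,0,0,0,0,0,-1],
])

```text
time: 6.25
position: [0.5062, 0.01, 0.1583]
orientation: [[0.043, 0.999, -0.0], [0.999, -0.043, 0.0], [0.0, -0.0, -1.0]]
contact_force: [-0.1, 0.6, -0.7]
finger_gap: 0.0152
grasp_force: 59.2
```

step_arm([
  [0,0,-1.5,0,0,0,-1],
  [0,0,-1.5,0,0,0,-1],
  [0,0,0,0,0,0,-1],
  [0,0,0,0,0,0,-1],
])

```text
time: 6.58
position: [0.5062, 0.01, 0.1553]
orientation: [[0.043, 0.999, 0.0], [0.999, -0.043, 0.0], [0.0, 0.0, -1.0]]
contact_force: [-0.6, 0.2, -1.7]
finger_gap: 0.0154
grasp_force: 59.2
```

step_arm([
  [0,0,-1,0,0,0,-1],
  [0,0,-1,0,0,0,-1],
  [0,0,0,0,0,0,-1],
  [0,0,0,0,0,0,-1],
])

```text
time: 6.92
position: [0.5064, 0.0099, 0.1538]
orientation: [[0.043, 0.999, 0.001], [0.999, -0.043, -0.0], [-0.0, 0.001, -1.0]]
contact_force: [-0.6, -0.2, 0.8]
finger_gap: 0.0154
grasp_force: 59.5
```

step_arm([
  [0,0,0,0,0,0,0],
  [0,0,0,0,0,0,0],
  [0,0,0,0,0,0,0.3],
  [0,0,0,0,0,0,0.3],
  [0,0,0,0,0,0,0.3],
])

```text
time: 7.33
position: [0.5062, 0.01, 0.1533]
orientation: [[0.043, 0.999, 0.0], [0.999, -0.043, 0.0], [0.0, 0.0, -1.0]]
contact_force: [0.4, -0.1, -0.4]
finger_gap: 0.0555
grasp_force: 0.0
```

step_arm([
  [0,0,8,0,0,0,0.3],
  [0,0,16,0,0,0,0.3],
  [0,0,22,0,0,0,0.3],
  [0,0,22,0,0,0,0.3],
  [0,0,20,0,0,0,0.5],
  [0,0,14,0,0,0,1],
  [0,0,0,0,0,0,1],
  [0,0,0,0,0,0,1],
])

```text
time: 8.0
position: [0.5069, 0.0099, 0.2566]
orientation: [[0.043, 0.999, 0.003], [0.999, -0.043, -0.0], [-0.0, 0.003, -1.0]]
contact_force: [-0.6, 0.8, -0.6]
finger_gap: 0.0854
grasp_force: 0.0
```

Run:
```python
from h import *
s=ctrl.state();P=ctrl.camera_params("wrist"); im=ctrl.camera("wrist"); np.savez("w4.npz",im=im,**P)
print(s["position"],s["contact_force"]); a=im[60:360,200:600]
b=ctrl.camera("side")[110:260,220:400]
o=np.vstack([cv2.resize(a,(480,360)),np.pad(cv2.resize(b,(288,240),interpolation=cv2.INTER_CUBIC),((0,0),(0,192),(0,0)))])
cv2.imwrite("pics/w4.png",o[:,:,::-1])
```

```text
[0.50690478 0.0098931  0.25658927] [-0.64911138  0.81124165 -0.62424197]
```

View pics/w4.png

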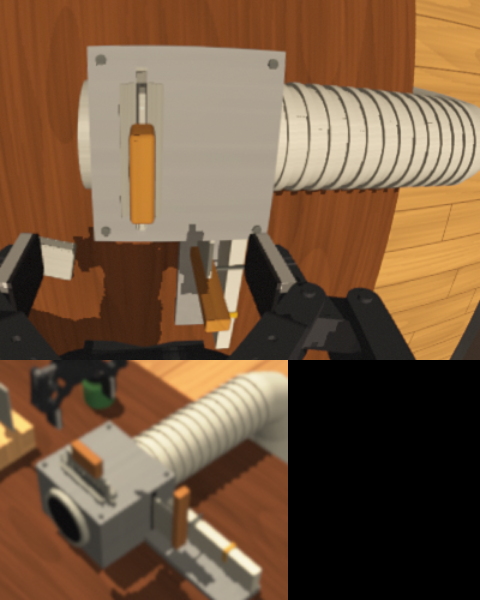

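The composite shows the screen home, with only the grip and frame top above the slot. The pointer crosses the rail near (230,266) and the clip is near (232,316). I'll measure these from the wrist frame.

Run:
```python
from h import *
np.set_printoptions(precision=4,suppress=True,linewidth=170)
z=np.load("w4.npz");P={k:z[k] for k in("mtx","R","t")};im=z["im"]
q=lambda p:(np.array(p)+.5)/1.2+[200,60]-.5
b=plane("wrist",q([(131,134),(154,134),(155,222),(131,222)]),.174,P);print("bar",b,b.mean(0))
h=cv2.cvtColor(im,cv2.COLOR_RGB2HSV)
m=cv2.inRange(h,(18,130,150),(32,255,255));m[:, :370]=0;m[:,415:]=0;m[:300]=0;m[345:]=0
ys,xs=np.nonzero(m);print("clip px",xs.min(),xs.max(),ys.min(),ys.max(),len(xs));print("clip",plane("wrist",[(xs.mean(),ys.mean())],.062,P))
print(h[318:330:2,385:405].tolist()[2] )
g=cv2.cvtColor(im,cv2.COLOR_RGB2GRAY).astype(int)
for u in(388,391,394,397,400): print(u,g[264:296,u])
mo=cv2.inRange(h,(11,140,190),(17,255,255));mo[:300]=0;mo[:,360:].any()
k,l,st,ce=cv2.connectedComponentsWithStats(mo)
for i in range(1,k):
    if st[i,4]>20: print(st[i],plane("wrist",[ce[i]],.155,P))
s=ctrl.state()
```

```text
bar [[ 0.5006  0.0395  0.174 ]
 [ 0.5139  0.039   0.174 ]
 [ 0.5127 -0.0182  0.174 ]
 [ 0.4975 -0.0176  0.174 ]] [0.5062 0.0107 0.174 ]
clip px 391 397 320 324 33
clip [[ 0.6013 -0.2043  0.062 ]]
[[15, 191, 135], [14, 192, 134], [14, 190, 134], [15, 194, 133], [13, 191, 131], [15, 199, 131], [19, 214, 173], [22, 224, 214], [22, 226, 225], [22, 223, 225], [22, 222, 224], [22, 222, 222], [20, 214, 201], [14, 193, 132], [11, 188, 121], [11, 189, 131], [13, 195, 135], [12, 189, 136], [12, 185, 132], [12, 190, 129]]
388 [ 78  76  77  78  79  77  78  77  77  76  77  77  76  78  76  77  76  69  70  92 103  89  79  80  83  91 100 105 113 125 139 153]
391 [ 78  80  87  94 101 109 123 133 145 154 163 171 179 188 191 195 189 143  80  95 141 188 211 213 213 213 213 212 212 212 213 213]
394 [211 212 212 211 211 211 211 210 209 210 210 210 211 210 210 212 185 121  75  96 149 192 211 212 210 212 212 211 211 211 212 212]
397 [210 210 209 210 210 209 209 210 210 210 209 210 210 211 212 210 143  78  70 102 157 197 211 212 211 211 212 212 211 212 211 212]
400 [210 210 210 210 210 210 210 210 210 211 210 210 211 211 212 205 133  69  72 106 165 202 211 211 208 206 203 199 196 192 183 173]
[ 512  300   92   68 3515] [[ 0.8162 -0.1785  0.155 ]]
[372 327  20  10 156] [[ 0.5628 -0.1303  0.155 ]]
[477 381   7  10  33] [[ 0.7153 -0.2693  0.155 ]]
```

Run:
```python
from h import *
z=np.load("w4.npz");P={k:z[k] for k in("mtx","R","t")}
for r in(281,282,283): print(r,plane("wrist",[(396,r)],.064,P))
for r in(319.5,322,324.5): print(r,plane("wrist",[(394.5,r)],.063,P))
```

```text
281 [[ 0.59741476 -0.1322792   0.064     ]]
282 [[ 0.59753732 -0.13383883  0.064     ]]
283 [[ 0.59766113 -0.13540557  0.064     ]]
319.5 [[ 0.60127512 -0.19889539  0.063     ]]
322 [[ 0.60171683 -0.20368322  0.063     ]]
324.5 [[ 0.60216983 -0.20854264  0.063     ]]
```

step_arm([
  [10,-25,0,0,0,0,1],
  [14,-35,0,0,0,0,1],
  [14,-35,0,0,0,0,1],
  [13,-30,0,0,0,0,1],
  [6,-16,0,0,0,0,1],
  [0,0,0,0,0,0,1],
  [0,0,0,0,0,0,1],
])

```text
time: 8.68
position: [0.5624, -0.1315, 0.253]
orientation: [[0.045, 0.999, -0.004], [0.999, -0.045, 0.002], [0.002, -0.004, -1.0]]
contact_force: [0.2, -0.1, -0.1]
finger_gap: 0.0853
grasp_force: 0.0
```

step_arm([
  [0,0,-20,0,0,0,1],
  [0,0,-25,0,0,0,1],
  [0,0,-25,0,0,0,1],
  [0,0,-25,0,0,0,1],
  [0,0,-22,0,0,0,1],
  [0,0,-12,0,0,0,1],
  [0,0,0,0,0,0,1],
  [0,0,0,0,0,0,1],
])

```text
time: 9.35
position: [0.5624, -0.1299, 0.1259]
orientation: [[0.042, 0.999, -0.002], [0.999, -0.042, 0.001], [0.001, -0.002, -1.0]]
contact_force: [-0.3, -0.3, 0.2]
finger_gap: 0.0853
grasp_force: 0.0
```

step_arm([
  [1,-1,1,0,0,0,-1],
  [0,0,0,0,0,0,-1],
  [0,0,0,0,0,0,-1],
  [0,0,0,0,0,0,-1],
  [0,0,0,0,0,0,-1],
  [0,0,0,0,0,0,-1],
  [0,0,0,0,0,0,-1],
  [0,0,0,0,0,0,-1],
], squeeze=90)

```text
time: 10.02
position: [0.5639, -0.1323, 0.1285]
orientation: [[0.043, 0.999, -0.0], [0.999, -0.043, -0.001], [-0.001, -0.0, -1.0]]
contact_force: [-3.0, 0.2, 6.0]
finger_gap: 0.0207
grasp_force: 89.3
```

step_arm([
  [-0.3,-6,0,0,0,0,-1],
  [-0.4,-10,0,0,0,0,-1],
  [-0.5,-12,0,0,0,0,-1],
  [-0.5,-12,0,0,0,0,-1],
  [-0.5,-12,0,0,0,0,-1],
  [-0.5,-11,0,0,0,0,-1],
  [-0.4,-7,0,0,0,0,-1],
  [0,0,0,0,0,0,-1],
])

```text
time: 10.68
position: [0.5607, -0.2002, 0.1284]
orientation: [[0.043, 0.999, -0.0], [0.999, -0.043, 0.005], [0.005, -0.0, -1.0]]
contact_force: [-3.8, 9.4, 7.2]
finger_gap: 0.0209
grasp_force: 89.7
```

step_arm([
  [0,0,0,0,0,0,-1],
  [0,0,0,0,0,0,-1],
  [0,0,0,0,0,0,-1],
  [0,0,0,0,0,0,-1],
])

```text
time: 11.02
position: [0.5607, -0.1989, 0.1284]
orientation: [[0.042, 0.999, -0.0], [0.999, -0.042, 0.006], [0.006, -0.0, -1.0]]
contact_force: [-2.7, 8.6, 7.2]
finger_gap: 0.0211
grasp_force: 89.6
```

Run:
```python
from h import *
P=ctrl.camera_params("wrist"); w=ctrl.camera("wrist"); np.savez("w5.npz",im=w,**P)
print(ctrl.state()["position"])
s=ctrl.camera("side"); t=ctrl.camera("top"); np.savez("w5b.npz",s=s,t=t)
f=lambda a,w,h:cv2.resize(a,(w,h),interpolation=cv2.INTER_CUBIC)
o=np.hstack([f(w[200:400,290:490],400,400),np.vstack([f(s[150:270,300:400],333,400)])])
o2=f(t[160:220,280:390],733,400)[:200]
o=np.vstack([o,o2]) 
cv2.imwrite("pics/w5.png",o[:,:,::-1])
```

```text
[ 0.56071963 -0.1988602   0.12837583]
```

View pics/w5.png

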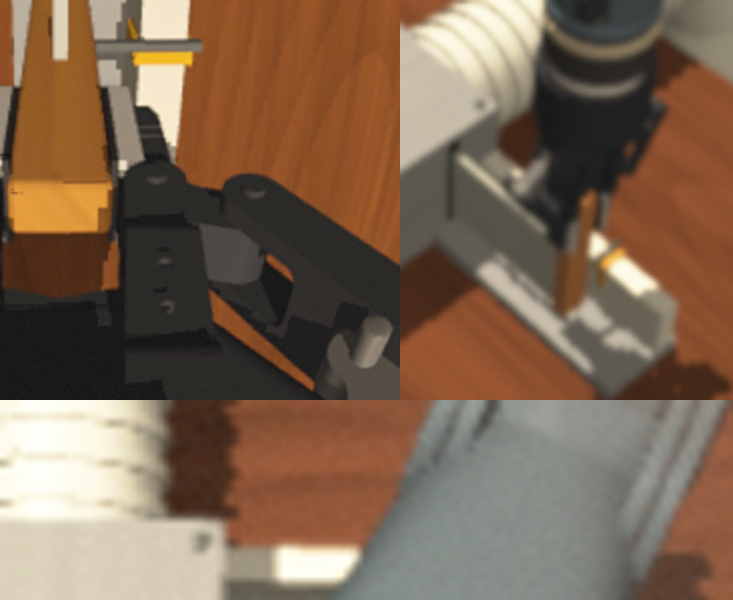

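The wrist crop shows the pointer bar (rows 41–50) with the clip's yellow showing on its outer side (rows 52–64), so the pointer is a few mm short. The handle is held firmly, and I'll get numbers.

Run:
```python
from h import *
np.set_printoptions(precision=4,suppress=True,linewidth=170)
z=np.load("w5.npz");P={k:z[k] for k in("mtx","R","t")};im=z["im"]
h=cv2.cvtColor(im,cv2.COLOR_RGB2HSV)
for u in(360,366,370,375,380,384): print(u,[tuple(x) for x in h[206:236,u].tolist()])
for r in(220.5,222.5,224.5): print(r,plane("wrist",[(372,r)],.064,P))
for r in(210,217,225.5,231.7): print("clip",r,plane("wrist",[(372,r)],.063,P))
```

```text
360 [(20, 65, 125), (18, 63, 125), (19, 61, 125), (19, 62, 139), (20, 60, 153), (19, 58, 155), (19, 59, 155), (19, 58, 155), (20, 58, 155), (19, 58, 157), (19, 55, 166), (20, 53, 182), (19, 61, 141), (19, 59, 104), (22, 46, 83), (25, 46, 100), (22, 45, 129), (23, 42, 128), (23, 40, 126), (18, 109, 145), (20, 189, 216), (22, 219, 241), (22, 220, 242), (22, 217, 243), (23, 229, 244), (21, 195, 244), (19, 100, 243), (20, 58, 245), (20, 44, 246), (20, 44, 247)]
366 [(20, 44, 244), (20, 44, 244), (20, 44, 244), (20, 44, 244), (19, 44, 245), (20, 43, 245), (20, 44, 245), (19, 44, 245), (19, 44, 245), (20, 44, 245), (20, 44, 245), (20, 44, 246), (20, 44, 246), (20, 53, 194), (20, 58, 115), (20, 49, 93), (21, 43, 118), (19, 44, 128), (20, 40, 126), (17, 109, 147), (20, 191, 218), (22, 220, 241), (22, 218, 241), (22, 219, 242), (22, 222, 243), (21, 195, 242), (19, 94, 244), (19, 56, 245), (20, 45, 246), (20, 45, 246)]
370 [(20, 44, 244), (20, 43, 244), (20, 43, 244), (20, 44, 244), (20, 43, 245), (19, 44, 245), (19, 44, 245), (19, 44, 245), (20, 44, 245), (20, 44, 245), (20, 44, 245), (20, 44
[... 1236 characters left out ...]
82), (14, 107, 176), (14, 106, 175), (14, 106, 175), (13, 110, 171), (12, 126, 156), (13, 132, 153), (12, 130, 155), (14, 143, 157), (16, 158, 161), (18, 166, 166), (18, 166, 166), (18, 133, 119), (19, 77, 83), (21, 43, 100), (20, 47, 120), (22, 45, 126), (20, 47, 126), (18, 104, 155), (21, 190, 228), (22, 219, 241), (22, 222, 241), (22, 217, 242), (22, 217, 244), (22, 221, 242), (19, 210, 206), (15, 194, 167), (12, 189, 147), (11, 189, 146)]
220.5 [[ 0.5958 -0.2     0.064 ]]
222.5 [[ 0.5958 -0.2015  0.064 ]]
224.5 [[ 0.5958 -0.2029  0.064 ]]
clip 210 [[ 0.5958 -0.1927  0.063 ]]
clip 217 [[ 0.5959 -0.1978  0.063 ]]
clip 225.5 [[ 0.596  -0.2041  0.063 ]]
clip 231.7 [[ 0.5961 -0.2088  0.063 ]]
```

step_arm([
  [-0.1,-2,0,0,0,0,-1],
  [-0.1,-1.5,0,0,0,0,-1],
  [0,0,0,0,0,0,-1],
  [0,0,0,0,0,0,-1],
  [0,0,0,0,0,0,-1],
  [0,0,0,0,0,0,-1],
  [0,0,0,0,0,0,-1],
  [0,0,0,0,0,0,-1],
])

```text
time: 11.83
position: [0.5605, -0.2022, 0.1284]
orientation: [[0.041, 0.999, -0.0], [0.999, -0.041, 0.006], [0.006, -0.0, -1.0]]
contact_force: [-3.7, 8.8, 7.0]
finger_gap: 0.0206
grasp_force: 89.7
```

Run:
```python
from h import *
np.set_printoptions(precision=4,suppress=True,linewidth=170)
p0=ctrl.state()["position"];P=ctrl.camera_params("wrist"); im=ctrl.camera("wrist"); s=ctrl.state(); print(p0,s["position"],abs(s["qd"]).max(),s["time"])
h=cv2.cvtColor(im,cv2.COLOR_RGB2HSV)
for u in(366,372,378): print(u,[(r,)+tuple(h[r,u].tolist()[1:]) for r in range(210,236)])
for r in(215,218,220,222,223,224,225,226,228,230): print(r,plane("wrist",[(372,r)],.0635,P)[0,1])
```

```text
[ 0.5605 -0.2022  0.1284] [ 0.5606 -0.2022  0.1284] 0.001778899782490204 11.8833
366 [(210, 44, 244), (211, 44, 244), (212, 44, 244), (213, 43, 244), (214, 43, 244), (215, 53, 233), (216, 97, 205), (217, 194, 200), (218, 223, 239), (219, 180, 193), (220, 115, 115), (221, 41, 93), (222, 48, 117), (223, 43, 125), (224, 56, 133), (225, 134, 189), (226, 188, 228), (227, 171, 242), (228, 97, 243), (229, 43, 244), (230, 43, 245), (231, 44, 245), (232, 44, 245), (233, 43, 245), (234, 43, 245), (235, 43, 245)]
372 [(210, 44, 244), (211, 44, 244), (212, 44, 244), (213, 44, 244), (214, 43, 244), (215, 49, 238), (216, 70, 219), (217, 181, 204), (218, 220, 240), (219, 178, 188), (220, 115, 111), (221, 43, 94), (222, 43, 118), (223, 43, 126), (224, 44, 128), (225, 109, 168), (226, 181, 225), (227, 168, 242), (228, 90, 243), (229, 44, 245), (230, 43, 245), (231, 45, 245), (232, 43, 245), (233, 44, 245), (234, 43, 245), (235, 43, 245)]
378 [(210, 43, 243), (211, 43, 244), (212, 44, 244), (213, 43, 244), (214, 43, 244), (215, 48, 237), (216, 71, 218), (217, 179, 206), (218, 221, 241), (219, 179, 175), (220, 98, 94), (221, 43, 96), (222, 47, 120), (223, 48, 127), (224, 50, 128), (225, 82, 131), (226, 159, 154), (227, 153, 216), (228, 85, 243), (229, 45, 246), (230, 44, 245), (231, 44, 245), (232, 44, 245), (233, 44, 245), (234, 44, 245), (235, 44, 245)]
215 -0.19948179245109568
218 -0.20167348059994855
220 -0.20314433254010905
222 -0.20462318420603404
223 -0.2053656695232887
224 -0.20611022671057275
225 -0.206856880205519
226 -0.2076056546717572
228 -0.2091096663240124
230 -0.21062246363290998
```

The pointer (rows 221.6–225) now lies centred on the clip (rows 217–228), within about 1 mm. I'll hold briefly and then hand in.

step_arm([
  [0,0,0,0,0,0,-1],
  [0,0,0,0,0,0,-1],
  [0,0,0,0,0,0,-1],
  [0,0,0,0,0,0,-1],
  [0,0,0,0,0,0,-1],
  [0,0,0,0,0,0,-1],
  [0,0,0,0,0,0,-1],
  [0,0,0,0,0,0,-1],
])

```text
time: 12.55
position: [0.5606, -0.2022, 0.1284]
orientation: [[0.041, 0.999, -0.0], [0.999, -0.041, 0.006], [0.006, -0.0, -1.0]]
contact_force: [-3.3, 9.1, 6.5]
finger_gap: 0.0207
grasp_force: 89.7
```

```bash
python3 -c "
from cell import ctrl
s=ctrl.state(); print(s['position'],s['grasp_force'],s['time']); print(ctrl.finish_job())"
```

```text
[ 0.56055043 -0.20223641  0.12835889] 89.7330093383789 12.55
the job is handed in; nothing more can be done
None
```

I handed the job in at 12.6 s: the screen is home in the slot and released, and the gripper is holding the shutter with its pointer within about 1 mm of the clip's middle; the hand-in returned no verdict.

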